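# Set the length stop of a jeweller's tube-cutting jig by counting clicks

## Robot

A 7-joint arm with a two-finger parallel gripper is mounted at the origin on the work surface. World frame = base frame: x ahead of the robot, y to its left, z up, the work surface at z = 0. Lengths are in m, angles in rad, forces in N, time in s.
With the tool pointing down it reaches from about 0.4 to 0.9 m from the base axis. Payload 5.5 kg.
Tool frame: the origin (TCP) lies on the centre line of the jaws, within the pads' length; the fingertips stand 14 mm ahead of it and the grasp point (between the pads) lies 5 mm behind it (tip_extent is the z of the fingertips in the tool frame, in m); z points along the fingers, y is the line along which they close (so a half turn about z gives the same grasp; the last joint's range is limited). The gripper opens to 85 mm and grips with 20 to 120 N. Pads are 22 mm wide; open, the fingers measure 114 mm over their backs; the gripper's body (76 mm by 85 mm) begins 54 mm behind the grasp point. The pads swing forward as they close: fully open they stand 13 mm farther back than shut.
Start: joints at [1.533, 0.501, -0.427, 1.55, 0.221, 1.138, -0.21], TCP at [0.193, -0.621, 0.245] pointing down, gripper open.
Joint ranges: [-2.88, 2.88], [-0.31, 2.03], [-1.54, 1.56], [0.2, 2.42], [-1.41, 4.55], [0.19, 2.02], [-2.57, 2.57]. Speed limits (rad/s): [2.57, 2.57, 3.14, 3.14, 3.14, 3.14, 3.14].

## Interface

Orientations are given as a rotation vector (axis times angle).
In Python, from station import * gives the robot as it stands. The module is installed in compiled form; this text tells all that it offers.
- The arm moves only by the shell command python3 -m jog 'ROWS' [OPENING]. ROWS is JSON, one flat list of numbers, 4 for each row, row after row: the shift along the tool's x, y, z scaled (see below), then the turn about the tool's z scaled (see below). In form: [tx, ty, tz, roll, tx, ty, tz, roll, ...]. A call has 1 to 10 rows; each row shifts and turns the commanded pose from where the row before left it, along the tool's axes as they then stand; what a row does not reach is not made up. The controller multiplies each number of a shift by 30 mm and each number of a turn by 8 degrees. A row lasts 1/10 s, in which the tool goes at most 50 mm and 8.59 degrees, less where a joint would pass 70% of its speed; a pose out of reach is approached as far as the arm can. A call with a number of a shift or a turn outside -1 to 1 is refused whole. A call with a gripper value outside its range is refused whole. OPENING is the finger opening in mm, from 0 to 85.4, set as the call begins (- or left out, the last holds). The fingers move at their own pace and stop on an object; the grip force is fixed at half the most. Time passes only in rows, so rows that do not move let the fingers close. It gives the time, the measured TCP pose, the force, the opening and the grip force at its end, in the units of the state.
- get_obs(): the state, without advancing time (a new reading comes with each control period).
- snapshot(name): name is "side" or "top" or "wrist"; returns the picture (400x640x3 uint8, red, green, blue); there is no depth.
- get_calibration(name): a dict with "intrinsics" (3x3 intrinsics, pixels), "extrinsics" (4x4, takes a point from camera to world coordinates). Camera axes: x right, y down, z forward; pixel columns grow to the right and rows downward; lengths in m; the calibration is good to about 2 mm. The wrist camera is an equidistant fisheye: a pixel r from the principal point sees the ray r / f radians off the axis. A picture is of the moment at which its call begins: read the wrist's pose just before it. get_calibration takes no time and is no camera call; for the wrist camera it gives the pose at the moment of the call.
- close_job(): hands the job in; it is judged then, once.
Trained networks look in the newest picture that a camera, given by its name, has taken for a name from the list of things; names that differ only in an ending like _2 or _b are one class to them, and where a whole thing is asked for, a point or a joint stands for the part that bears it (a point fixed in the world has none). Each returns a list of dicts, best first, with "confidence" (0 to 1); they miss things now and then, are a little off and sometimes report something else, mostly with a low value. They report only what shows in the picture. A call takes as long as a camera call.
- search_frame(camera, name): "point" ([column, row] in pixels, amid what is visible of it).
The state is a dict: "time": time; "joints": joint angles; "qvel": joint speeds; "effort": joint torques, N m; "tcp_pos": TCP position; "tool_rot": TCP orientation; "contact_force": force on the tool from outside, world axes, zero at the start; "torque": the same for the moment, N m; "grip_width": opening from 0.0 (shut) to 1.0 (fully open); "gripper_force": force on a finger pad.
Only numpy, scipy, OpenCV 4.12 (cv2) and the standard library are available. Lean on these libraries where they do the work, as an engineer would, in place of code of your own. Each camera call takes 0.05 s, during which the arm holds its last target. There are 200 camera calls.

## Task

Set the length stop of the tube-cutting jig to five clicks: turn its round knob counter-clockwise (seen from above) gently back to its zero stop without straining it, then turn it clockwise exactly five clicks, counting them by feel, as the drive has slack. Then swing the lock lever fully over, away from the robot, and let go, leaving the other things on the bench where they are.

Things in the scene. Friction and masses are not known exactly. Their poses are not given: they have to be found in the camera images.
- jig: tube-cutting jig screwed to the bench, fixed but placed anew and yawed up to 23 deg: base plate x +-60, y -220 to +150, 12 mm thick; in its middle an aluminium gearbox 90 x 90 mm, flat top 50 mm above the bench; bed rails and saw guide (48 mm high) on its -y side, lock lever on its +y side. Origin on the bench under the knob's upright axis; x away from the robot, z up
- knob_centre (a point): on the knob's axis, half-way up it, 74 mm above the bench; fixed to the jig, does not turn. The knob is plain fluted steel, round, 44 mm across, 32 mm high, on top of the gearbox; grip it firmly, at any yaw. 15 clicks a turn (24 deg): the moment jumps to 0.25-0.4 N m as it leaves a click, falls to zero at the crest half-way to the next; just past that it snaps in by itself
- knob_top (a point): centre of the knob's top face, 90 mm above the bench (fixed to the jig, does not turn). Slack between knob and drive, 8 to 35 deg, other every time: after a change of direction, and after each snap, the knob turns loosely (under 0.05 N m) before it drives on, so its angle is no measure of clicks. The moment of each click must be felt. Clockwise from above winds the stop out, away from zero
- knob_foot (a point): on the knob's axis on the gearbox's top, 50 mm above the bench, 8 mm below the knob's underside (fixed to the jig). The knob starts 2 to 4 clicks out from zero. At zero, turning counter-clockwise, a springy end stop of about 4.6 N m/rad takes over: the moment climbs past that of a click, to 0.5 N m and more, without dropping. Over about 0.75 N m strains the end stop, which is not allowed
- stop_face (a point): middle of the outer face of the sliding length stop, a steel cross-piece 60 mm wide on the bed rails beside the gearbox. The knob drives it along the jig's -y by only 0.4 mm a click, finer than a pose reading shows. In the jig's frame it lies at y = -74.0 mm at zero and -76.0 mm five clicks out
- lock (a joint): lock lever, rad: 0 unlocked, leaning to the jig's -x (towards the robot); 1.0 locked, leaning to +x, its end of travel. It starts at 0 to 0.15. It needs 0.06 N m and stays where it is left
- lock_tip (a point): centre of the lever's black ball, 26 mm across, at the end of a 55 mm arm; the pivot lies at (0, 115, 34) mm in the jig's frame, its axis along the jig's y. A shut gripper can push the ball over. The block under it is 70 (x) by 50 mm, top 37 mm above the bench
- brass_bar: bystander, to be left alone: square brass bar 10 x 140 x 10 mm lying near the jig. Origin at its underside
- loupe: bystander, to be left alone: black round loupe, 42 mm across, 22 mm high, lying near the jig. Origin at its underside
- calipers: bystander, to be left alone: steel sliding calipers 150 mm long, lying flat near the jig. Origin at its underside
- screwdriver: bystander, to be left alone: screwdriver with black handle, 160 mm long, lying near the jig. Origin at its underside
- hammer: bystander, to be left alone: small wooden-handled hammer, 220 mm long, lying to the left. Origin at its underside
- jar: bystander, to be left alone: closed glass jar, 80 mm across, about 85 mm high. Origin at its underside
- crate: bystander, to be left alone: open grey pierced plastic crate 130 x 160 x 60 mm, with tools in it. Origin at its underside
- ring_box: bystander, to be left alone: dark wooden ring box 55 x 55 x 40 mm. Origin at its underside

How it is judged:
By the outcome, as a careful person would: the job done as asked, in the order asked, and still so for the second after the job is handed in, with the robot touching nothing.
It also fails if it takes over 72 s, if anything falls off the work surface, if the arm or the gripper's body presses on something with over 40 N, if the wrist force passes 120 N, or if a joint passes its speed limit or range.

## Working session

There is one attempt and no reset: what is moved stays moved. The work goes in short steps, Python scripts to look and compute and a shell command to move; the robot and the scene stay as the last step left them, time stands still between calls to the robot, and variables do not carry over. Pictures are saved under pics/ and viewed, at most 10 in all, crops included, and the job is handed in when it is done.

```bash
mkdir -p pics; python3 - <<'E'
from station import *
import cv2,numpy as np
o=get_obs();print({k:np.round(v,3).tolist() for k,v in o.items()})
ims=[]
for c in ["top","side"]:
    im=snapshot(c);cv2.imwrite(f"pics/{c}0.png",im[:,:,::-1])
    k=get_calibration(c);print(c,np.round(k["intrinsics"],1).tolist(),np.round(k["extrinsics"],3).tolist())
    for n in ["knob_top","lock_tip","stop_face","jig","knob_foot"]:
        print(n,[(np.round(d["point"],1).tolist(),round(d["confidence"],2)) for d in search_frame(c,n)[:2]])
E
```

```text
{'time': 0.0, 'joints': [1.533, 0.502, -0.427, 1.551, 0.221, 1.138, -0.21], 'qvel': [-0.0, 0.002, -0.001, -0.0, 0.001, -0.001, -0.001], 'effort': [-0.0, -56.952, -5.816, -28.095, 0.011, 0.012, -0.0], 'tcp_pos': [0.192, -0.62, 0.244], 'tool_rot': [-3.104, -0.471, 0.0], 'contact_force': [0.063, 0.226, 0.504], 'torque': [0.01, 0.006, 0.02], 'gripper_force': 0.0, 'grip_width': 0.999}
top [[503.0, 0.0, 317.7], [0.0, 503.0, 202.2], [0.0, 0.0, 1.0]] [[0.012, -0.981, 0.195, 0.242], [-1.0, -0.009, 0.016, -0.011], [-0.014, -0.195, -0.981, 1.588], [0.0, 0.0, 0.0, 1.0]]
knob_top [([311.3, 202.5], 0.72)]
lock_tip [([259.9, 194.2], 0.41)]
stop_face [([323.6, 201.9], 0.65), ([312.5, 200.2], 0.49)]
jig [([314.7, 197.7], 0.61)]
knob_foot [([313.4, 198.4], 0.7)]
side [[451.3, 0.0, 312.5], [0.0, 451.3, 197.8], [0.0, 0.0, 1.0]] [[0.993, -0.062, 0.098, 0.423], [-0.115, -0.587, 0.802, -1.023], [0.008, -0.808, -0.59, 0.873], [0.0, 0.0, 0.0, 1.0]]
knob_top [([318.9, 222.8], 0.79)]
lock_tip []
stop_face []
jig [([316.9, 225.1], 0.84)]
knob_foot [([313.8, 223.2], 0.62)]
```

View pics/top0.png

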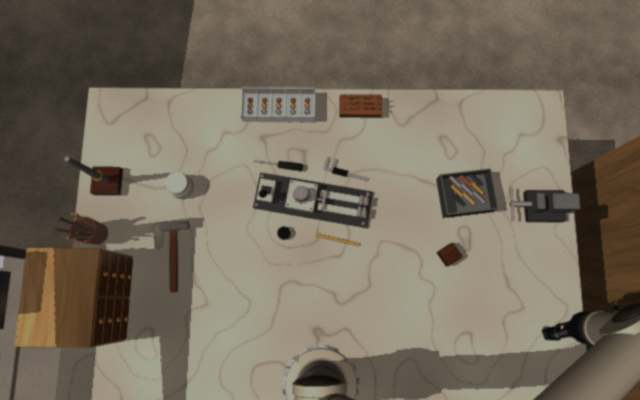

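View pics/side0.png

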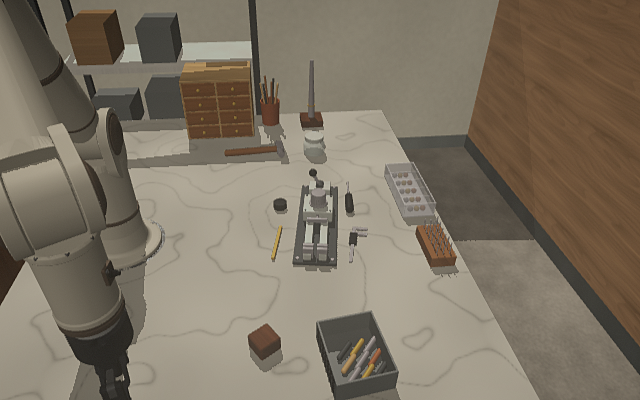

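The top view shows the jig around (313,200), with the knob near (302,194) and the lever block near (265,190). The side view has the knob near (319,195) and the ball near (313,173). I'll zoom in on both next.

```bash
python3 - <<'E'
import cv2,numpy as np
a=cv2.imread("pics/top0.png")[160:240,240:390];b=cv2.imread("pics/side0.png")[150:280,260:380]
a=cv2.resize(a,None,fx=5,fy=5,interpolation=cv2.INTER_CUBIC);cv2.imwrite("pics/topc.png",a)
b=cv2.resize(b,None,fx=4.5,fy=4.5,interpolation=cv2.INTER_CUBIC);cv2.imwrite("pics/sidec.png",b)
E
```

```text
(no output)
```

View pics/topc.png

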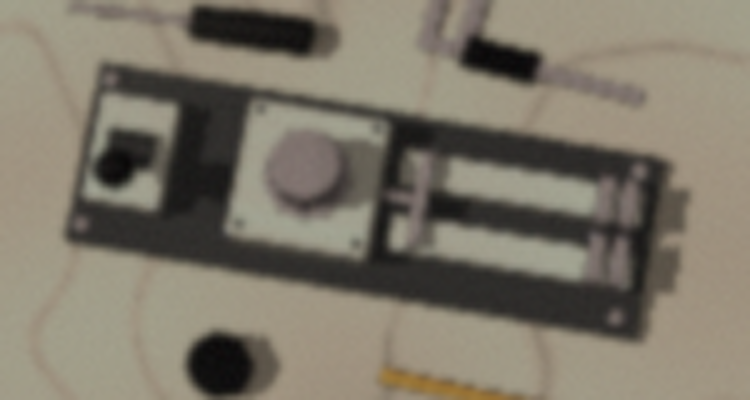

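View pics/sidec.png

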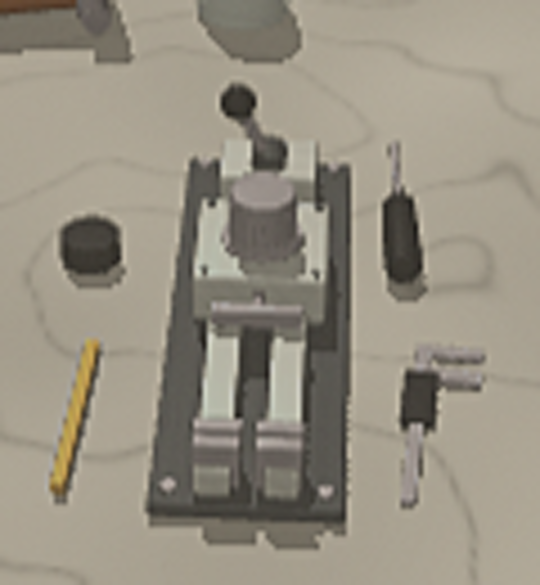

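The top crop has the knob's top centre at (308,163), plate corners at (102,65), (668,160), (640,340) and (68,240), and the ball at (114,166). The side crop has the knob top at (264,190) and the ball at (238,102).

```bash
cat > h.py <<'E'
from station import *
import numpy as np
def ray(c,p):
    k=get_calibration(c);K=np.array(k["intrinsics"]);E=np.array(k["extrinsics"])
    d=E[:3,:3]@np.linalg.solve(K,[p[0],p[1],1]);return E[:3,3],d
def atz(c,p,z):
    o,d=ray(c,p);return o+d*(z-o[2])/d[2]
def tri(p,q):
    (o1,d1),(o2,d2)=ray("top",p),ray("side",q)
    s=np.linalg.lstsq(np.c_[d1,-d2],o2-o1,rcond=None)[0]
    a,b=o1+d1*s[0],o2+d2*s[1];return (a+b)/2,np.linalg.norm(a-b)
T=lambda u,v:(240+(u+.5)/5-.5,160+(v+.5)/5-.5)
S=lambda u,v:(260+(u+.5)/4.5-.5,150+(v+.5)/4.5-.5)
E
python3 - <<'E'
from h import *
np.set_printoptions(precision=4,suppress=True)
print("knob top",atz("top",T(306,160),.09),atz("side",S(264,190),.09),tri(T(306,160),S(264,190)))
c=[atz("top",T(*p),.012) for p in [(102,65),(668,160),(640,340),(68,240)]]
for i in range(4):
    d=c[(i+1)%4]-c[i];print(c[i],np.linalg.norm(d),np.degrees(np.arctan2(d[1],d[0])))
g=[atz("top",T(*p),.05) for p in [(247,97),(392,120),(366,262),(225,234)]]
for i in range(4):
    d=g[(i+1)%4]-g[i];print(g[i],np.linalg.norm(d),np.degrees(np.arctan2(d[1],d[0])))
print("gearbox c",np.mean(g,0),"plate c",np.mean(c,0))
print("ball",tri(T(114,166),S(238,102)))
print("loupe",atz("top",T(220,363),.022))
from scipy.spatial.transform import Rotation as R
print(R.from_rotvec(get_obs()["tool_rot"]).as_matrix())
E
```

```text
knob top [0.5722 0.066  0.09  ] [0.5727 0.0693 0.09  ] (array([0.572 , 0.0658, 0.0924]), np.float64(0.00048744704284173554))
[0.6512 0.2033 0.012 ] 0.3701680008576601 -99.29950337932964
[ 0.5914 -0.162   0.012 ] 0.11806259964597456 170.84760010592237
[ 0.4749 -0.1432  0.012 ] 0.36939250774689 80.50568168538102
[0.5358 0.2211 0.012 ] 0.11681121824388746 -8.769390684608812
[0.6213 0.1059 0.05  ] 0.09257048541338855 -98.76522317802883
[0.6072 0.0144 0.05  ] 0.0919625610469222 170.5560233505247
[0.5165 0.0295 0.05  ] 0.08970924777580153 79.1407469100972
[0.5334 0.1176 0.05  ] 0.08869708602047734 -7.581889069123791
gearbox c [0.5696 0.0669 0.05  ] plate c [0.5633 0.0298 0.012 ]
ball (array([0.5684, 0.1836, 0.0863]), np.float64(0.00024814582815787205))
loupe [0.4562 0.1211 0.022 ]
[[ 0.9551  0.2963  0.    ]
 [ 0.2963 -0.9551 -0.    ]
 [ 0.      0.0001 -1.    ]]
```

The knob axis is at about (0.571, 0.066), the jig is yawed about -9°, and the ball sits about 20 mm on the robot side of its pivot. Sizes and heights agree. Moving over the knob now.

```bash
python3 -m jog '[1,-0.96,0,0,1,-0.96,0,0,1,-0.96,0,0,1,-0.96,0,0,1,-0.96,0,0,1,-0.96,0,0,1,-0.96,0,0,1,-0.96,0,0,1,-0.96,0,0]' 85
python3 -m jog '[1,-0.96,0,0,1,-0.96,0,0,1,-0.96,0,0,1,-0.96,0,0,1,-0.96,0,0,1,-0.96,0,0,1,-0.96,0,0,1,-0.96,0,0,1,-0.96,0,0,0,0,0,0]'
python3 - <<'E'
from h import *
o=get_obs();print({k:np.round(v,3).tolist() for k,v in o.items()})
E
```

```text
time: 1.5
tcp_pos: [0.3744, -0.2918, 0.2457]
tool_rot: [3.105, 0.47, 0.001]
contact_force: [0.3, -0.6, 0.0]
grip_width: 0.995
gripper_force: 0.0
time: 2.5
tcp_pos: [0.5565, 0.0418, 0.2462]
tool_rot: [-3.1, -0.484, -0.006]
contact_force: [-0.2, 1.0, 0.3]
grip_width: 0.994
gripper_force: 0.0
{'time': 2.5, 'joints': [0.5, 0.403, -0.784, 1.779, 0.313, 1.087, -1.651], 'qvel': [0.066, -0.029, 0.049, 0.047, 0.002, 0.019, 0.07], 'effort': [0.275, -41.69, -7.303, -27.389, 0.363, -0.103, -0.721], 'tcp_pos': [0.556, 0.042, 0.246], 'tool_rot': [-3.1, -0.484, -0.006], 'contact_force': [-0.172, 0.978, 0.335], 'torque': [-0.044, 0.005, -0.026], 'gripper_force': 0.0, 'grip_width': 0.994}
```

```bash
python3 -m jog '[0,0,0.1,1,0,0,0.1,1,0,0,0.1,1,0,0,0.1,1,0,0,0.1,1,0,0,0.1,1,0,0,0.1,1,0,0,0.1,1,0,0,0.1,1,0,0,0.1,1]' >/dev/null
python3 -m jog '[0,0,0.1,1,0,0,0.1,1,0,0,0.1,1,0,0,0.1,1,0,0,0.1,1,0,0,0.1,1,0,0,0.1,1,0,0,0,0,0,0,0,0]'
cat > st.py <<'E'
from h import *
from scipy.spatial.transform import Rotation as R
import sys
o=get_obs();M=R.from_rotvec(o["tool_rot"]).as_matrix();t=np.array(o["tcp_pos"])
print("j7 %.3f yaw %.2f tcp %s tilt %s torq %s"%(o["joints"][6],np.degrees(np.arctan2(M[1,0],M[0,0])),np.round(t,4),np.round(M[:2,2],3),np.round(o["torque"],3)))
if len(sys.argv)>1:
    d=M.T@(np.array(list(map(float,sys.argv[1:4])))-t);print("tool shift/30mm",np.round(d/.03,2))
E
python3 st.py .571 .066 .073
python3 - <<'E'
from h import *
import cv2
k=get_calibration("wrist");im=snapshot("wrist");cv2.imwrite("pics/w1.png",im[:,:,::-1])
K=np.array(k["intrinsics"]);E=np.array(k["extrinsics"]);print(K.tolist(),np.round(E,3).tolist())
np.savez("w1.npz",K=K,E=E)
def proj(P):
    p=E[:3,:3].T@(np.array(P)-E[:3,3]);th=np.arctan2(np.hypot(p[0],p[1]),p[2]);ph=np.arctan2(p[1],p[0])
    return K[0,2]+K[0,0]*th*np.cos(ph),K[1,2]+K[1,1]*th*np.sin(ph)
print("knob top",proj([.571,.066,.09]),"ball",proj([.5684,.1836,.0863]))
E
```

```text
time: 4.4
tcp_pos: [0.5443, 0.031, 0.1827]
tool_rot: [1.995, -2.371, -0.039]
contact_force: [-0.6, -0.9, 0.2]
grip_width: 0.997
gripper_force: 0.0
j7 -2.567 yaw -99.84 tcp [0.5443 0.031  0.1827] tilt [-0.049 -0.008] torq [ 0.044 -0.051 -0.033]
tool shift/30mm [-1.36 -0.85  3.6 ]
[[309.70691628693146, 0.0, 323.59625379768187], [0.0, 309.70691628693146, 205.9781257955767], [0.0, 0.0, 1.0]] [[-0.984, 0.178, 0.006, 0.537], [0.172, 0.939, 0.298, -0.046], [0.047, 0.294, -0.955, 0.312], [0.0, 0.0, 0.0, 1.0]]
knob top (np.float64(293.2107655539016), np.float64(263.11085443418295)) ball (np.float64(321.70298109278497), np.float64(360.41033471411237))
```

View pics/w1.png

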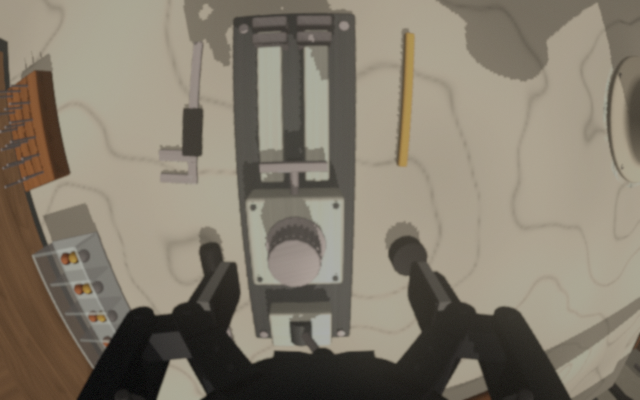

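The wrist view has the knob top at (295,262) against a predicted (293,263), so the position is confirmed. Positive roll runs j7 down to its limit, so I'll turn back counter-clockwise to get mid-range.

```bash
python3 -m jog '[0,0,0,-1,0,0,0,-1,0,0,0,-1,0,0,0,-1,0,0,0,-1,0,0,0,-1,0,0,0,-1,0,0,0,-1,0,0,0,-1,0,0,0,-1]' >/dev/null
python3 -m jog '[0,0,0,-1,0,0,0,-1,0,0,0,-1,0,0,0,-1,0,0,0,0,0,0,0,0]'
python3 st.py .570 .066 .120
```

```text
time: 6.05
tcp_pos: [0.5462, 0.0333, 0.1884]
tool_rot: [-3.113, -0.324, 0.059]
contact_force: [-0.3, 0.3, -0.2]
grip_width: 0.991
gripper_force: 0.0
j7 -0.900 yaw 11.89 tcp [0.5462 0.0333 0.1884] tilt [-0.038  0.008] torq [-0.038 -0.012 -0.013]
tool shift/30mm [ 1.08 -0.87  2.26]
```

```bash
python3 -m jog '[0.54,-0.43,0.8,0,0.54,-0.44,0.8,0,0,0,0.6,0,0,0,0,0,0,0,0,0]' >/dev/null
python3 st.py .570 .066 .073
```

```text
j7 -0.895 yaw 11.93 tcp [0.5682 0.0636 0.1186] tilt [-0.044 -0.001] torq [-0.003 -0.047 -0.026]
tool shift/30mm [ 0.14 -0.05  1.52]
```

```bash
python3 -m jog '[0.07,-0.03,0.5,0,0.07,-0.03,0.5,0,0,0,0.5,0,0,0,0,0,0,0,0,0]' 
python3 st.py .570 .066 .073
python3 -c "
from h import *
import cv2
cv2.imwrite('pics/w2.png',snapshot('wrist')[:,:,::-1])"
```

```text
time: 7.05
tcp_pos: [0.5696, 0.0667, 0.0718]
tool_rot: [-3.121, -0.328, 0.073]
contact_force: [0.7, -0.5, -0.3]
grip_width: 0.992
gripper_force: 0.0
j7 -0.861 yaw 12.03 tcp [0.5696 0.0667 0.0718] tilt [-0.046 -0.002] torq [-0.004 -0.051  0.048]
tool shift/30mm [ 0.01  0.03 -0.04]
```

View pics/w2.png

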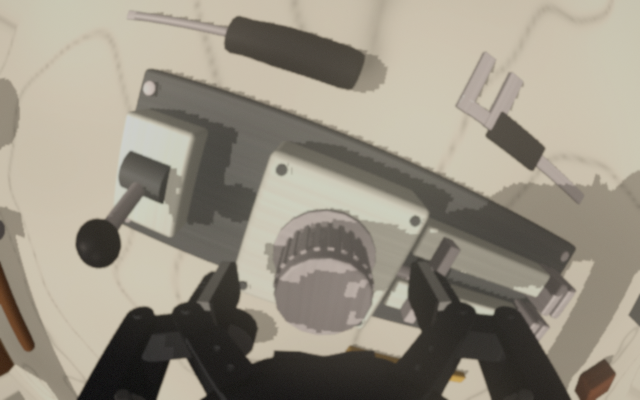

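The knob (top at about (324,295)) lies centred between the fingers at columns 225 and 430. I'll close on it.

```bash
python3 -m jog '[0,0,0,0,0,0,0,0,0,0,0,0,0,0,0,0,0,0,0,0,0,0,0,0]' 30
python3 st.py .570 .066 .073; python3 -m jog '[0,0,0,0]' |tail -3; python3 st.py
python3 -c "
from h import *
print(np.round(get_obs()['contact_force'],2))"
```

```text
time: 7.7
tcp_pos: [0.5705, 0.067, 0.0733]
tool_rot: [-3.12, -0.329, 0.069]
contact_force: [-1.3, 0.1, 6.2]
grip_width: 0.496
gripper_force: 60.4
j7 -0.860 yaw 12.05 tcp [0.5705 0.067  0.0733] tilt [-0.044 -0.001] torq [-0.082  0.25   0.017]
tool shift/30mm [-0.02  0.03  0.01]
contact_force: [-1.2, -0.9, 4.8]
grip_width: 0.494
gripper_force: 60.3
j7 -0.860 yaw 12.05 tcp [0.5705 0.067  0.0732] tilt [-0.044 -0.001] torq [-0.057  0.252  0.022]
[-1.19 -0.92  4.78]
```

```bash
cat > t.py <<'E'
from station import *
import numpy as np
from scipy.spatial.transform import Rotation as R
o=get_obs();M=R.from_rotvec(o["tool_rot"]).as_matrix()
print("%.1f yaw %.2f mz %.3f |f| %.1f mxy %s j7 %.2f"%(o["time"],np.degrees(np.arctan2(M[1,0],M[0,0])),o["torque"][2],np.linalg.norm(o["contact_force"]),np.round(o["torque"][:2],2),o["joints"][6]))
E
exec 2>&1
python3 -m jog '[0,0,0,-0.3]' >/dev/null; python3 t.py
python3 -m jog '[0,0,0,-0.3]' >/dev/null; python3 t.py
python3 -m jog '[0,0,0,-0.3]' >/dev/null; python3 t.py
python3 -m jog '[0,0,0,-0.3]' >/dev/null; python3 t.py
python3 -m jog '[0,0,0,-0.3]' >/dev/null; python3 t.py
python3 -m jog '[0,0,0,-0.3]' >/dev/null; python3 t.py
python3 -m jog '[0,0,0,-0.3]' >/dev/null; python3 t.py
python3 -m jog '[0,0,0,-0.3]' >/dev/null; python3 t.py
```

```text
7.9 yaw 14.48 mz -0.011 |f| 6.1 mxy [-0.08  0.24] j7 -0.82
8.0 yaw 16.94 mz -0.299 |f| 5.3 mxy [-0.17  0.2 ] j7 -0.79
8.1 yaw 19.28 mz -0.430 |f| 5.0 mxy [-0.25  0.19] j7 -0.75
8.2 yaw 21.69 mz -0.293 |f| 5.5 mxy [-0.32  0.16] j7 -0.72
8.3 yaw 24.10 mz -0.232 |f| 5.0 mxy [-0.4   0.21] j7 -0.68
8.4 yaw 26.52 mz -0.060 |f| 5.5 mxy [-0.38  0.14] j7 -0.65
8.5 yaw 28.94 mz -0.058 |f| 4.1 mxy [-0.43  0.09] j7 -0.61
8.6 yaw 31.35 mz 0.006 |f| 6.6 mxy [-0.31  0.16] j7 -0.57
```

```bash
echo 'import sys; sys.exit(abs(o["torque"][2])>0.46)' >> t.py
set -e
python3 -m jog '[0,0,0,-0.25]' >/dev/null; python3 t.py
python3 -m jog '[0,0,0,-0.25]' >/dev/null; python3 t.py
python3 -m jog '[0,0,0,-0.25]' >/dev/null; python3 t.py
python3 -m jog '[0,0,0,-0.25]' >/dev/null; python3 t.py
python3 -m jog '[0,0,0,-0.25]' >/dev/null; python3 t.py
python3 -m jog '[0,0,0,-0.25]' >/dev/null; python3 t.py
python3 -m jog '[0,0,0,-0.25]' >/dev/null; python3 t.py
python3 -m jog '[0,0,0,-0.25]' >/dev/null; python3 t.py
python3 -m jog '[0,0,0,-0.25]' >/dev/null; python3 t.py
python3 -m jog '[0,0,0,-0.25]' >/dev/null; python3 t.py
python3 -m jog '[0,0,0,-0.25]' >/dev/null; python3 t.py
python3 -m jog '[0,0,0,-0.25]' >/dev/null; python3 t.py
python3 -m jog '[0,0,0,-0.25]' >/dev/null; python3 t.py
python3 -m jog '[0,0,0,-0.25]' >/dev/null; python3 t.py
```

```text
8.7 yaw 33.34 mz -0.005 |f| 5.1 mxy [-0.57  0.04] j7 -0.55False
```

```bash
sed -i 's/sys.exit(\(.*\))$/sys.exit(int(\1))/' t.py; tail -1 t.py
set -e
python3 -m jog '[0,0,0,-0.25]' >/dev/null; python3 t.py
python3 -m jog '[0,0,0,-0.25]' >/dev/null; python3 t.py
python3 -m jog '[0,0,0,-0.25]' >/dev/null; python3 t.py
python3 -m jog '[0,0,0,-0.25]' >/dev/null; python3 t.py
python3 -m jog '[0,0,0,-0.25]' >/dev/null; python3 t.py
python3 -m jog '[0,0,0,-0.25]' >/dev/null; python3 t.py
python3 -m jog '[0,0,0,-0.25]' >/dev/null; python3 t.py
python3 -m jog '[0,0,0,-0.25]' >/dev/null; python3 t.py
python3 -m jog '[0,0,0,-0.25]' >/dev/null; python3 t.py
python3 -m jog '[0,0,0,-0.25]' >/dev/null; python3 t.py
python3 -m jog '[0,0,0,-0.25]' >/dev/null; python3 t.py
python3 -m jog '[0,0,0,-0.25]' >/dev/null; python3 t.py
python3 -m jog '[0,0,0,-0.25]' >/dev/null; python3 t.py
python3 -m jog '[0,0,0,-0.25]' >/dev/null; python3 t.py
```

```text
import sys; sys.exit(int(abs(o["torque"][2])>0.46))
8.8 yaw 35.33 mz 0.042 |f| 4.7 mxy [-0.65 -0.03] j7 -0.52
8.9 yaw 37.33 mz 0.005 |f| 5.7 mxy [-0.69  0.  ] j7 -0.49
9.0 yaw 39.34 mz 0.047 |f| 5.8 mxy [-0.7  -0.01] j7 -0.46
9.1 yaw 41.32 mz -0.400 |f| 5.3 mxy [-0.74 -0.09] j7 -0.43
9.2 yaw 43.26 mz -0.405 |f| 4.9 mxy [-0.74 -0.08] j7 -0.40
9.3 yaw 45.28 mz -0.308 |f| 5.6 mxy [-0.79 -0.18] j7 -0.37
9.4 yaw 47.30 mz -0.201 |f| 4.8 mxy [-0.85 -0.22] j7 -0.34
9.5 yaw 49.31 mz -0.166 |f| 5.8 mxy [-0.82 -0.27] j7 -0.31
9.6 yaw 51.33 mz -0.085 |f| 4.7 mxy [-0.95 -0.28] j7 -0.28
9.7 yaw 53.35 mz -0.026 |f| 6.0 mxy [-0.99 -0.42] j7 -0.25
9.8 yaw 55.36 mz 0.057 |f| 6.1 mxy [-0.98 -0.36] j7 -0.22
9.9 yaw 57.37 mz 0.047 |f| 5.1 mxy [-1.08 -0.41] j7 -0.19
10.0 yaw 59.36 mz 0.009 |f| 5.0 mxy [-1.08 -0.53] j7 -0.16
10.1 yaw 61.37 mz 0.042 |f| 6.8 mxy [-1.25 -0.59] j7 -0.14
```

```bash
set -e
python3 -m jog '[0,0,0,-0.2]' >/dev/null; python3 t.py
python3 -m jog '[0,0,0,-0.2]' >/dev/null; python3 t.py
python3 -m jog '[0,0,0,-0.2]' >/dev/null; python3 t.py
python3 -m jog '[0,0,0,-0.2]' >/dev/null; python3 t.py
python3 -m jog '[0,0,0,-0.2]' >/dev/null; python3 t.py
python3 -m jog '[0,0,0,-0.2]' >/dev/null; python3 t.py
python3 -m jog '[0,0,0,-0.2]' >/dev/null; python3 t.py
python3 -m jog '[0,0,0,-0.2]' >/dev/null; python3 t.py
python3 -m jog '[0,0,0,-0.2]' >/dev/null; python3 t.py
python3 -m jog '[0,0,0,-0.2]' >/dev/null; python3 t.py
python3 -m jog '[0,0,0,-0.2]' >/dev/null; python3 t.py
python3 -m jog '[0,0,0,-0.2]' >/dev/null; python3 t.py
python3 -m jog '[0,0,0,-0.2]' >/dev/null; python3 t.py
python3 -m jog '[0,0,0,-0.2]' >/dev/null; python3 t.py
```

```text
10.2 yaw 62.96 mz 0.021 |f| 6.2 mxy [-1.18 -0.69] j7 -0.11
10.3 yaw 64.54 mz -0.159 |f| 6.0 mxy [-1.25 -0.67] j7 -0.09
10.4 yaw 66.08 mz -0.471 |f| 6.0 mxy [-1.17 -0.67] j7 -0.07
```

```bash
python3 -m jog '[0,0,0,0]' >/dev/null; python3 t.py
python3 -m jog '[0,0,0,-0.1]' >/dev/null; python3 t.py
```

```text
10.5 yaw 66.01 mz -0.415 |f| 7.0 mxy [-1.44 -0.92] j7 -0.07
10.6 yaw 66.76 mz -0.447 |f| 6.7 mxy [-1.4  -0.93] j7 -0.06
```

```bash
python3 -m jog '[0,0,0,-0.1]' >/dev/null; python3 t.py
python3 -m jog '[0,0,0,0]' >/dev/null; python3 t.py
```

```text
10.7 yaw 67.59 mz -0.376 |f| 6.4 mxy [-1.39 -0.99] j7 -0.04
10.8 yaw 67.59 mz -0.335 |f| 6.7 mxy [-1.41 -0.95] j7 -0.04
```

Falling, so this is a third click and not the stop.

```bash
set -e
python3 -m jog '[0,0,0,-0.25]' >/dev/null; python3 t.py
python3 -m jog '[0,0,0,-0.25]' >/dev/null; python3 t.py
python3 -m jog '[0,0,0,-0.25]' >/dev/null; python3 t.py
python3 -m jog '[0,0,0,-0.25]' >/dev/null; python3 t.py
python3 -m jog '[0,0,0,-0.25]' >/dev/null; python3 t.py
python3 -m jog '[0,0,0,-0.25]' >/dev/null; python3 t.py
python3 -m jog '[0,0,0,-0.25]' >/dev/null; python3 t.py
python3 -m jog '[0,0,0,-0.25]' >/dev/null; python3 t.py
python3 -m jog '[0,0,0,-0.2]' >/dev/null; python3 t.py
python3 -m jog '[0,0,0,-0.15]' >/dev/null; python3 t.py
python3 -m jog '[0,0,0,-0.15]' >/dev/null; python3 t.py
python3 -m jog '[0,0,0,-0.15]' >/dev/null; python3 t.py
python3 -m jog '[0,0,0,-0.15]' >/dev/null; python3 t.py
python3 -m jog '[0,0,0,-0.15]' >/dev/null; python3 t.py
```

```text
10.9 yaw 69.60 mz -0.288 |f| 7.0 mxy [-1.41 -0.99] j7 -0.02
11.0 yaw 71.67 mz -0.214 |f| 7.1 mxy [-1.43 -1.1 ] j7 0.01
11.1 yaw 73.68 mz -0.149 |f| 6.8 mxy [-1.43 -1.08] j7 0.04
11.2 yaw 75.69 mz -0.030 |f| 6.6 mxy [-1.41 -1.16] j7 0.07
11.3 yaw 77.72 mz 0.023 |f| 7.6 mxy [-1.48 -1.32] j7 0.10
11.4 yaw 79.74 mz 0.073 |f| 7.1 mxy [-1.35 -1.47] j7 0.13
11.5 yaw 81.77 mz 0.073 |f| 7.0 mxy [-1.11 -1.51] j7 0.16
11.6 yaw 83.76 mz 0.036 |f| 6.6 mxy [-1.09 -1.59] j7 0.19
11.7 yaw 85.36 mz -0.024 |f| 7.7 mxy [-1.08 -1.59] j7 0.21
11.8 yaw 86.54 mz 0.074 |f| 7.1 mxy [-1.09 -1.57] j7 0.23
11.9 yaw 87.73 mz 0.029 |f| 7.6 mxy [-1.13 -1.58] j7 0.25
12.0 yaw 88.91 mz -0.187 |f| 7.5 mxy [-1.14 -1.56] j7 0.26
12.1 yaw 90.05 mz -0.538 |f| 6.9 mxy [-1.1  -1.56] j7 0.28
```

```bash
python3 -m jog '[0,0,0,0]' >/dev/null; python3 t.py
python3 -m jog '[0,0,0,0]' >/dev/null; python3 t.py
```

```text
12.2 yaw 90.02 mz -0.482 |f| 6.4 mxy [-1.07 -1.59] j7 0.28
12.3 yaw 89.99 mz -0.443 |f| 7.0 mxy [-1.07 -1.59] j7 0.28
```

```bash
python3 -m jog '[0,0,0,-0.1]' >/dev/null; python3 t.py
python3 -m jog '[0,0,0,0]' >/dev/null; python3 t.py
```

```text
12.4 yaw 90.79 mz -0.506 |f| 6.7 mxy [-1.03 -1.57] j7 0.29
12.5 yaw 90.80 mz -0.515 |f| 7.2 mxy [-1.14 -1.57] j7 0.29
```

```bash
python3 -m jog '[0,0,0,-0.1]' >/dev/null; python3 t.py
python3 -m jog '[0,0,0,0]' >/dev/null; python3 t.py
```

```text
12.6 yaw 91.59 mz -0.533 |f| 7.1 mxy [-1.05 -1.58] j7 0.30
12.7 yaw 91.60 mz -0.495 |f| 7.0 mxy [-1.09 -1.58] j7 0.30
```

```bash
python3 -m jog '[0,0,0,-0.1]' >/dev/null; python3 t.py
python3 -m jog '[0,0,0,0]' >/dev/null; python3 t.py
```

```text
12.8 yaw 92.38 mz -0.548 |f| 6.6 mxy [-1.02 -1.65] j7 0.31
12.9 yaw 92.39 mz -0.570 |f| 7.4 mxy [-1.05 -1.63] j7 0.32
```

The moment keeps climbing over 2.4° (0.46 to 0.56 N m) without dropping: zero stop reached after 3 clicks. Now clockwise.

```bash
set -e
python3 -m jog '[0,0,0,0.3]' >/dev/null; python3 t.py
python3 -m jog '[0,0,0,0.3]' >/dev/null; python3 t.py
python3 -m jog '[0,0,0,0.3]' >/dev/null; python3 t.py
python3 -m jog '[0,0,0,0.3]' >/dev/null; python3 t.py
python3 -m jog '[0,0,0,0.3]' >/dev/null; python3 t.py
python3 -m jog '[0,0,0,0.3]' >/dev/null; python3 t.py
python3 -m jog '[0,0,0,0.3]' >/dev/null; python3 t.py
python3 -m jog '[0,0,0,0.3]' >/dev/null; python3 t.py
python3 -m jog '[0,0,0,0.3]' >/dev/null; python3 t.py
python3 -m jog '[0,0,0,0.3]' >/dev/null; python3 t.py
python3 -m jog '[0,0,0,0.3]' >/dev/null; python3 t.py
python3 -m jog '[0,0,0,0.3]' >/dev/null; python3 t.py
python3 -m jog '[0,0,0,0.3]' >/dev/null; python3 t.py
python3 -m jog '[0,0,0,0.3]' >/dev/null; python3 t.py
python3 -m jog '[0,0,0,0.3]' >/dev/null; python3 t.py
```

```text
13.0 yaw 89.97 mz -0.353 |f| 6.6 mxy [-1.07 -1.59] j7 0.28
13.1 yaw 87.56 mz 0.043 |f| 6.1 mxy [-1.06 -1.61] j7 0.24
13.2 yaw 85.19 mz 0.085 |f| 6.8 mxy [-1.09 -1.51] j7 0.21
13.3 yaw 82.79 mz 0.043 |f| 7.4 mxy [-1.11 -1.55] j7 0.18
13.4 yaw 80.39 mz 0.061 |f| 6.4 mxy [-1.06 -1.48] j7 0.14
13.5 yaw 77.99 mz 0.044 |f| 7.8 mxy [-1.07 -1.49] j7 0.11
13.6 yaw 75.59 mz 0.032 |f| 6.9 mxy [-1.12 -1.4 ] j7 0.07
13.7 yaw 73.20 mz 0.027 |f| 7.6 mxy [-1.12 -1.39] j7 0.04
13.8 yaw 70.80 mz 0.036 |f| 7.2 mxy [-1.1  -1.42] j7 0.00
13.9 yaw 68.41 mz 0.137 |f| 7.7 mxy [-0.97 -1.41] j7 -0.03
14.0 yaw 66.07 mz 0.530 |f| 8.1 mxy [-1.15 -1.44] j7 -0.07
```

```bash
sed -i 's/0.46/0.68/' t.py
set -e
python3 -m jog '[0,0,0,0.3]' >/dev/null; python3 t.py
python3 -m jog '[0,0,0,0.3]' >/dev/null; python3 t.py
python3 -m jog '[0,0,0,0.3]' >/dev/null; python3 t.py
python3 -m jog '[0,0,0,0.3]' >/dev/null; python3 t.py
python3 -m jog '[0,0,0,0.3]' >/dev/null; python3 t.py
python3 -m jog '[0,0,0,0.3]' >/dev/null; python3 t.py
python3 -m jog '[0,0,0,0.3]' >/dev/null; python3 t.py
python3 -m jog '[0,0,0,0.3]' >/dev/null; python3 t.py
python3 -m jog '[0,0,0,0.3]' >/dev/null; python3 t.py
python3 -m jog '[0,0,0,0.3]' >/dev/null; python3 t.py
python3 -m jog '[0,0,0,0.3]' >/dev/null; python3 t.py
python3 -m jog '[0,0,0,0.3]' >/dev/null; python3 t.py
python3 -m jog '[0,0,0,0.3]' >/dev/null; python3 t.py
python3 -m jog '[0,0,0,0.3]' >/dev/null; python3 t.py
python3 -m jog '[0,0,0,0.3]' >/dev/null; python3 t.py
python3 -m jog '[0,0,0,0.3]' >/dev/null; python3 t.py
python3 -m jog '[0,0,0,0.3]' >/dev/null; python3 t.py
python3 -m jog '[0,0,0,0.3]' >/dev/null; python3 t.py
python3 -m jog '[0,0,0,0.3]' >/dev/null; python3 t.py
python3 -m jog '[0,0,0,0.3]' >/dev/null; python3 t.py
```

```text
14.1 yaw 63.68 mz 0.415 |f| 7.9 mxy [-1.19 -1.34] j7 -0.10
14.2 yaw 61.26 mz 0.316 |f| 7.8 mxy [-1.11 -1.23] j7 -0.14
14.3 yaw 58.84 mz 0.246 |f| 7.3 mxy [-1.1  -1.18] j7 -0.17
14.4 yaw 56.42 mz 0.047 |f| 7.7 mxy [-1.08 -1.18] j7 -0.21
14.5 yaw 54.01 mz 0.079 |f| 8.1 mxy [-1.11 -1.05] j7 -0.24
14.6 yaw 51.60 mz 0.042 |f| 8.1 mxy [-1.02 -1.14] j7 -0.28
14.7 yaw 49.20 mz 0.051 |f| 8.7 mxy [-1.12 -1.12] j7 -0.31
14.8 yaw 46.80 mz 0.020 |f| 8.3 mxy [-1.07 -1.06] j7 -0.35
14.9 yaw 44.41 mz 0.184 |f| 8.6 mxy [-0.87 -1.12] j7 -0.38
15.0 yaw 42.07 mz 0.469 |f| 7.5 mxy [-0.95 -1.1 ] j7 -0.42
15.1 yaw 39.68 mz 0.372 |f| 9.5 mxy [-0.97 -1.03] j7 -0.45
15.2 yaw 37.26 mz 0.263 |f| 7.2 mxy [-0.91 -0.92] j7 -0.49
15.3 yaw 34.84 mz 0.184 |f| 8.6 mxy [-0.92 -0.92] j7 -0.52
15.4 yaw 32.42 mz 0.104 |f| 8.5 mxy [-0.87 -0.89] j7 -0.56
15.5 yaw 30.00 mz -0.017 |f| 8.0 mxy [-0.91 -0.92] j7 -0.59
15.6 yaw 27.60 mz 0.059 |f| 7.3 mxy [-0.76 -0.82] j7 -0.63
15.7 yaw 25.20 mz 0.094 |f| 9.0 mxy [-0.73 -0.85] j7 -0.66
15.8 yaw 22.80 mz 0.042 |f| 9.0 mxy [-0.71 -0.84] j7 -0.70
15.9 yaw 20.40 mz 0.249 |f| 7.7 mxy [-0.62 -0.9 ] j7 -0.74
16.0 yaw 18.06 mz 0.514 |f| 8.6 mxy [-0.67 -0.92] j7 -0.77
```

Two clicks are done and the third is under way. Continuing through the third and fourth.

```bash
set -e
python3 -m jog '[0,0,0,0.3]' >/dev/null; python3 t.py
python3 -m jog '[0,0,0,0.3]' >/dev/null; python3 t.py
python3 -m jog '[0,0,0,0.3]' >/dev/null; python3 t.py
python3 -m jog '[0,0,0,0.3]' >/dev/null; python3 t.py
python3 -m jog '[0,0,0,0.3]' >/dev/null; python3 t.py
python3 -m jog '[0,0,0,0.3]' >/dev/null; python3 t.py
python3 -m jog '[0,0,0,0.3]' >/dev/null; python3 t.py
python3 -m jog '[0,0,0,0.3]' >/dev/null; python3 t.py
python3 -m jog '[0,0,0,0.3]' >/dev/null; python3 t.py
python3 -m jog '[0,0,0,0.3]' >/dev/null; python3 t.py
python3 -m jog '[0,0,0,0.3]' >/dev/null; python3 t.py
python3 -m jog '[0,0,0,0.3]' >/dev/null; python3 t.py
python3 -m jog '[0,0,0,0.3]' >/dev/null; python3 t.py
python3 -m jog '[0,0,0,0.3]' >/dev/null; python3 t.py
python3 -m jog '[0,0,0,0.3]' >/dev/null; python3 t.py
python3 -m jog '[0,0,0,0.3]' >/dev/null; python3 t.py
```

```text
16.1 yaw 15.66 mz 0.393 |f| 7.6 mxy [-0.63 -0.84] j7 -0.81
16.2 yaw 13.25 mz 0.195 |f| 8.2 mxy [-0.51 -0.84] j7 -0.84
16.3 yaw 10.82 mz 0.132 |f| 9.2 mxy [-0.51 -0.85] j7 -0.88
16.4 yaw 8.40 mz 0.096 |f| 9.0 mxy [-0.41 -0.82] j7 -0.91
16.5 yaw 5.99 mz 0.069 |f| 10.7 mxy [-0.55 -0.72] j7 -0.95
16.6 yaw 3.58 mz 0.013 |f| 8.9 mxy [-0.36 -0.82] j7 -0.99
16.7 yaw 1.18 mz 0.020 |f| 8.2 mxy [-0.3  -0.78] j7 -1.02
16.8 yaw -1.22 mz -0.046 |f| 9.3 mxy [-0.25 -0.86] j7 -1.06
16.9 yaw -3.61 mz 0.203 |f| 8.5 mxy [-0.29 -1.  ] j7 -1.09
17.0 yaw -5.95 mz 0.590 |f| 8.5 mxy [-0.2  -0.91] j7 -1.13
17.1 yaw -8.35 mz 0.385 |f| 8.8 mxy [-0.2  -0.95] j7 -1.17
17.2 yaw -10.77 mz 0.293 |f| 9.6 mxy [-0.1 -1. ] j7 -1.20
17.3 yaw -13.19 mz 0.159 |f| 8.6 mxy [-0.07 -1.  ] j7 -1.24
17.4 yaw -15.61 mz 0.024 |f| 9.0 mxy [-0.04 -1.09] j7 -1.28
17.5 yaw -18.03 mz -0.015 |f| 7.5 mxy [-0.08 -1.22] j7 -1.31
17.6 yaw -20.43 mz 0.050 |f| 8.0 mxy [ 0.02 -1.16] j7 -1.35
```

```bash
set -e
python3 -m jog '[0,0,0,0.3]' >/dev/null; python3 t.py
python3 -m jog '[0,0,0,0.3]' >/dev/null; python3 t.py
python3 -m jog '[0,0,0,0.3]' >/dev/null; python3 t.py
python3 -m jog '[0,0,0,0.3]' >/dev/null; python3 t.py
python3 -m jog '[0,0,0,0.3]' >/dev/null; python3 t.py
python3 -m jog '[0,0,0,0.3]' >/dev/null; python3 t.py
python3 -m jog '[0,0,0,0.3]' >/dev/null; python3 t.py
python3 -m jog '[0,0,0,0.3]' >/dev/null; python3 t.py
python3 -m jog '[0,0,0,0.2]' >/dev/null; python3 t.py
python3 -m jog '[0,0,0,0.2]' >/dev/null; python3 t.py
```

```text
17.7 yaw -22.83 mz 0.029 |f| 8.5 mxy [ 0.07 -1.2 ] j7 -1.39
17.8 yaw -25.23 mz 0.037 |f| 8.7 mxy [ 0.07 -1.27] j7 -1.42
17.9 yaw -27.63 mz 0.269 |f| 6.9 mxy [ 0.11 -1.37] j7 -1.46
18.0 yaw -29.97 mz 0.484 |f| 7.5 mxy [ 0.05 -1.44] j7 -1.50
18.1 yaw -32.36 mz 0.411 |f| 7.4 mxy [ 0.15 -1.45] j7 -1.53
18.2 yaw -34.79 mz 0.230 |f| 7.5 mxy [ 0.18 -1.46] j7 -1.57
18.3 yaw -37.20 mz 0.201 |f| 8.7 mxy [ 0.2  -1.55] j7 -1.61
18.4 yaw -39.62 mz 0.028 |f| 8.0 mxy [ 0.17 -1.68] j7 -1.64
18.5 yaw -41.22 mz -0.008 |f| 7.9 mxy [-0.22 -1.4 ] j7 -1.67
18.6 yaw -42.80 mz -0.007 |f| 8.2 mxy [ 0.17 -1.67] j7 -1.69
```

The fifth click snapped at about -40°. I'll go to the middle of the loose zone, release and rise.

```bash
python3 -m jog '[0,0,0,0.25,0,0,0,0]' >/dev/null; python3 t.py
python3 -m jog '[0,0,0,0,0,0,0,0,0,0,0,0,0,0,0,0]' 85 ; python3 t.py
python3 -m jog '[0,0,-0.5,0,0,0,-1,0,0,0,-1,0,0,0,-1,0,0,0,0,-0.9,0,0,0,-0.9,0,0,0,-0.9,0,0,0,-0.9,0,0,0,-0.9,0,0,0,0]' >/dev/null
python3 - <<'E'
from h import *
import cv2
cv2.imwrite("pics/w3.png",snapshot("wrist")[:,:,::-1])
a=np.radians(-9);X=np.array([np.cos(a),np.sin(a),0]);Y=np.array([-X[1],X[0],0])
print("pivot",np.array([.5705,.0665,.034])+.115*Y)
b=np.array([.5684,.1836,.0863]);print("start tcp",b-.038*X)
E
python3 st.py .531 .190 .15
```

```text
18.8 yaw -44.79 mz 0.016 |f| 7.4 mxy [ 0.24 -1.68] j7 -1.72
time: 19.2
tcp_pos: [0.5693, 0.0678, 0.0719]
tool_rot: [2.888, -1.188, -0.067]
contact_force: [0.5, 0.2, -0.1]
grip_width: 0.995
gripper_force: 0.0
19.2 yaw -44.75 mz 0.004 |f| 0.6 mxy [-0.   -0.04] j7 -1.72
pivot [0.58848996 0.18008416 0.034     ]
start tcp [0.53086784 0.18954451 0.0863    ]
j7 -1.268 yaw -8.93 tcp [0.5749 0.0672 0.1784] tilt [-0.044  0.   ] torq [-0.011 -0.088  0.016]
tool shift/30mm [-2.04 -3.82  1.01]
```

View pics/w3.png

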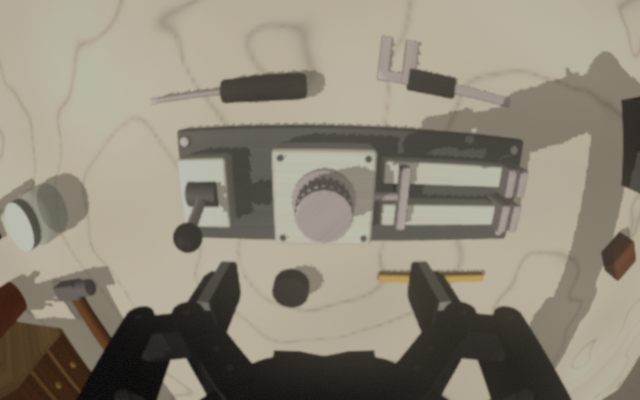

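The knob is released cleanly, and the image axes line up with the jig. The ball is at (187,237), still leaning towards the robot. I'll shut the gripper and move behind the ball.

```bash
python3 -m jog '[-0.5,-0.96,0.2,0,-0.5,-0.96,0.2,0,-0.5,-0.96,0.2,0,-0.54,-0.96,0.2,0,0,0,0,0,0,0,0,0,0,0,0,0]' 0
python3 st.py .531 .190 .083
```

```text
time: 20.95
tcp_pos: [0.5312, 0.1893, 0.1558]
tool_rot: [3.126, -0.244, -0.069]
contact_force: [0.1, 0.1, 0.5]
grip_width: 0.003
gripper_force: 0.0
j7 -1.451 yaw -8.92 tcp [0.5312 0.1893 0.1558] tilt [-0.044 -0.002] torq [-0.035 -0.102  0.015]
tool shift/30mm [ 0.09 -0.04  2.42]
```

```bash
python3 -m jog '[0.05,0,0.8,0,0.04,-0.04,0.8,0,0,0,0.8,0,0,0,0,0,0,0,0,0]'
python3 -m jog '[0.2,0,0,0,0.2,0,0,0]' | grep -E 'pos|force:'
python3 -m jog '[0.2,0,0,0,0.2,0,0,0]' | grep -E 'pos|force:'
python3 -m jog '[0.2,0,0,0,0.2,0,0,0]' | grep -E 'pos|force:'
```

```text
time: 21.45
tcp_pos: [0.531, 0.1896, 0.0838]
tool_rot: [3.126, -0.244, -0.07]
contact_force: [0.3, -0.1, 0.2]
grip_width: 0.002
gripper_force: 0.0
tcp_pos: [0.5438, 0.1892, 0.0841]
contact_force: [0.4, -0.2, 0.0]
gripper_force: 0.0
tcp_pos: [0.5546, 0.1875, 0.0826]
contact_force: [-2.1, -0.5, 1.6]
gripper_force: 1.2
tcp_pos: [0.5666, 0.1856, 0.0817]
contact_force: [-0.9, 0.6, 2.7]
gripper_force: 0.8
```

```bash
python3 -m jog '[0.2,0,0,0,0.2,0,0,0]' | grep -E 'pos|t_force:'
python3 -m jog '[0.2,0,0,0]' | grep -E 'pos|t_force:'
python3 -m jog '[0.15,0,0,0]' | grep -E 'pos|t_force:'
python3 -m jog '[0.1,0,0,0]' | grep -E 'pos|t_force:'
python3 -m jog '[0.1,0,0,0]' | grep -E 'pos|t_force:'
```

```text
tcp_pos: [0.5785, 0.1837, 0.081]
contact_force: [-1.3, 0.3, 1.6]
tcp_pos: [0.5843, 0.1827, 0.0807]
contact_force: [-1.7, -0.0, 0.6]
tcp_pos: [0.5886, 0.182, 0.0803]
contact_force: [-1.6, 0.4, -0.6]
tcp_pos: [0.5913, 0.1817, 0.0801]
contact_force: [-1.4, -0.1, -0.0]
tcp_pos: [0.593, 0.1815, 0.0798]
contact_force: [-9.7, 0.5, 3.1]
```

```bash
python3 -m jog '[0.04,0,0,0,0,0,0,0]' | grep -E 'pos|t_force:'
python3 -m jog '[-0.3,0,0,0,-1,0,0,0,0,0,-1,0,0,0,-1,0,0,0,-1,0,-0.5,0.9,-0.5,0,-0.5,0.9,0,0,0,0,0,0,0,0,0,0]'
python3 - <<'E'
from h import *
import cv2
cv2.imwrite("pics/w4.png",snapshot("wrist")[:,:,::-1])
E
```

```text
tcp_pos: [0.5929, 0.1815, 0.0798]
contact_force: [-7.0, 0.1, 4.1]
time: 23.75
tcp_pos: [0.5238, 0.1385, 0.1891]
tool_rot: [3.129, -0.241, -0.068]
contact_force: [0.1, 0.5, 0.1]
grip_width: 0.0
gripper_force: 0.0
```

View pics/w4.png

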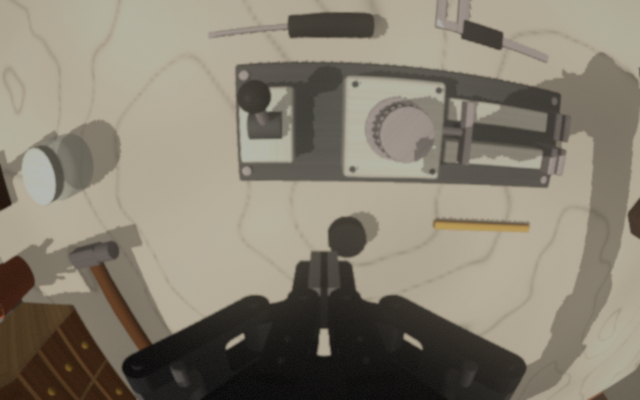

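The ball is now at (254,97), leaning away from the robot, and it was pressed against its end of travel. The bystanders haven't moved and the gripper is clear, so I'm handing the job in.

```bash
python3 -c "
from station import *
print(close_job())"
```

```text
the job is handed in; nothing more can be done
None
```

I turned the knob back to its zero stop (felt at about 0.57 N m, three clicks out at the start), then clockwise five felt clicks, swung the lock lever over to its end of travel, and handed the job in at about 24 s with the gripper clear.

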